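# Raise the roll pressure of a thread rolling tester by four clicks

### The job

The roll pressure of the thread rolling tester stands at zero; bring it up by exactly four clicks for the next bolts. With the fingertips, push the side of the pointer wing to turn the click-stop dial on top of the tester clockwise (seen from above), counting four clicks and never going on into a fifth, then leave it resting in the fourth with the hand clear. Do not take the wing between the fingers, and leave the crank, the two bolts, the vernier gauge and the anvil block as they are.

Things in the scene. Friction and masses are not known exactly. Their poses are not given: they have to be found in the camera images.
- dial (a joint): Angle of the click-stop dial, growing clockwise seen from above. Ten notches 24 degrees (0.4189 rad) apart at 0, 0.419 ... 3.770, end stops just beyond; it starts resting in the notch at 0. About 6 N at 35 mm radius pushes it out of a notch; past half-way (12 degrees) a sprung ball snaps it on into the next notch, ahead of the finger; released before half-way it falls back.
- dial_centre (a point): Point on the dial's vertical axis, level with the top of its wing, 239.5 mm above the table. z up; x along the wing to the pointer tip, turning with the dial. Dial: steel disc 88 mm across, flat top 26 mm below this point; the straight black wing stands on it, 26 mm high, sides upright, from 28 mm behind the axis to 43 mm ahead; a hub 30 mm across, 20 mm high, is centred 8 mm behind the axis.
- pointer_tip (a point): Top of the wing's pointer end, 43 mm from the dial axis, level with dial_centre, same axes. The wing is 14 mm thick, its last 15 mm at this end 10 mm thick; a white line on top runs to this end. Push its side 25 to 40 mm from the axis. Nothing stands above the disc; the fixed aluminium ring around it (120 mm across, 33.5 mm below this point) has ten dark marks, one per notch.
- tester: Thread rolling tester, dark green-grey cast-iron C-frame fixed to the table, level; origin at the centre of its bed's underside, x away from its operator, y to the crank side. Bed 200 x 220 x 34 mm; head 136 mm (x) by 206 mm (y -110 to +96), top 186 mm up. Dial axis at x 0, y -38 mm; the dial unit may be set at any angle. A 12 mm oil cup rises 10 mm from the head at x 40, y 75 mm.
- crank_grip (a point): Middle of the black grip of the side crank (23 mm diameter, 62 mm long, along the tester's y), 155 mm from the tester's origin along y, on a 70 mm crank arm about an axis 90 mm above the table. Not to be turned.
- bolt_a: Dark phosphate-coated flanged bolt standing on its head on the table beside the tester, on the side away from the crank, nearer its operator: 108 mm tall, shank 14 mm, flange 30 mm across; origin at the centre of its underside, z along the bolt. Loose; leave it alone.
- bolt_b: Dark phosphate-coated flanged bolt standing on its head on the table beside the tester, on the side away from the crank, farther from its operator: 108 mm tall, shank 14 mm, flange 30 mm across; origin at the centre of its underside, z along the bolt. Loose; leave it alone.
- anvil: Small loose stepped steel anvil block, 56 x 50 x 40 mm, on the table before the tester; origin at the centre of its underside. Leave it alone.
- gauge: Chrome vernier gauge (sliding caliper) 230 mm long, lying flat on the table behind the tester; origin at the middle of its beam on the underside, x along the beam. Loose; leave it alone.

How it is judged:
By the outcome, as a careful person would: the job done as asked, in the order asked, and still so for the second after the job is handed in, with the robot touching nothing.
It also fails if it takes over 48 s, if anything falls off the work surface, if the arm or the gripper's body presses on something with over 40 N, if the wrist force passes 120 N, or if a joint passes its speed limit or range.

### The arm

A 6-joint arm with a two-finger parallel gripper is mounted at the origin on the work surface. World frame = base frame: x ahead of the robot, y to its left, z up, the work surface at z = 0. Lengths are in m, angles in degrees, forces in N, time in s.
With the tool pointing down it reaches from about 0.25 to 0.775 m from the base axis. Payload 8.9 kg.
Tool frame: the origin (TCP) lies midway between the tips of the shut fingers; the grasp point (between the pads) lies 19 mm behind it; z points along the fingers, y is the direction in which the jaws open and shut (so a half turn about z gives the same grasp; the last joint's range is limited). The gripper opens to 85 mm and grips with 20 to 120 N. Pads are 22 mm wide; open, the fingers measure 114 mm over their backs; the gripper's body (76 mm by 85 mm) begins 54 mm behind the grasp point. The pads swing forward as they close: fully open they stand 13 mm farther back than shut.
Start: joints at [59.227, 16.656, -8.789, 64.555, 0, 82.019], TCP at [0.203, 0.484, 0.231] pointing down, gripper open.
Joint ranges: [-144.48, 144.48], [-52.06, 99.96], [-74.48, 78.29], [-112.23, 115.85], [-86.99, 84.42], [-180, 180]. Speed limits (degrees/s): [127.2, 127.2, 159.86, 180, 180, 180].

### API

Orientations are given as a 3x3 rotation matrix whose columns are the frame's x, y, z axes.
In Python, from station import bot, eyes, close_job gives the robot as it stands.
- The arm moves only by the shell command python3 -m crank 'ROWS'. ROWS is JSON, a list that holds one entry, the list of rows, each a list of 7 numbers: the shift along the tool's x, y, z scaled (see below), then the turn, a rotation vector about the tool's x, y, z scaled (see below), then the opening, from -1 (shut) to 1 (fully open). A call has 1 to 12 rows; each row is the pose to reach, as a shift and turn from the pose commanded when the call began, along the tool's axes at that moment, turning the shorter way round; what a row does not reach only later rows make up. The controller multiplies each number of a shift by 0.15 m and each number of a turn by 360 degrees. A row lasts 1/8 s, in which the tool goes at most 62.5 mm and 10.7 degrees, less where a joint would pass 70% of its speed; a pose out of reach is approached as far as the arm can. A call with a number of a shift or a turn outside -1 to 1 is refused whole. A call with a gripper value outside its range is refused whole. The fingers move at their own pace and stop on an object; the grip force is fixed at half the most. Time passes only in rows, so rows that repeat a pose let the fingers close. It gives the time, the measured TCP pose, the force and the opening at its end, in the units of the state.
- bot.sense(): the state, without advancing time (a new reading comes with each control period).
- eyes.read_camera(name): name is "scene" or "top"; returns a dict with "color" (384x512x3 uint8, red, green, blue), "K" (3x3 intrinsics, pixels), "k1" (the pictures are not rectified: a ray, as slopes to the right and down, at radius r is drawn at 1 + k1 r^2 times it, then the intrinsics apply), "eye" and "attitude" of the camera in the world. Camera axes: x right, y up, looking along -z (the intrinsics and any distortion apply to the point x, -y, -z); pixel columns grow to the right and rows downward; lengths in m; the calibration is good to about 2 mm. A picture is of the moment at which its call begins. There is no depth.
- close_job(): hands the job in, once; it reports no verdict.
The state is a dict: "time": time; "joints": joint angles; "joint_velocities": joint speeds; "effort": joint torques, N m; "tcp_pos": TCP position; "orientation": TCP orientation; "ft_force": force on the tool from outside, world axes, zero at the start; "torque": the same for the moment, N m; "width": finger opening in m.
Only numpy, scipy, OpenCV 4.12 (cv2) and the standard library are available. Lean on these libraries where they do the work, as an engineer would, in place of code of your own. Each camera call takes 0.05 s, during which the arm holds its last target.

## Working session

There is one attempt and no reset: what is moved stays moved. The work goes in short steps, Python scripts to look and compute and a shell command to move; the robot and the scene stay as the last step left them, time stands still between calls to the robot, and variables do not carry over. Pictures are saved under pics/ and viewed, and the job is handed in when it is done.

```bash
mkdir -p pics; ls; python3 - <<'E'
from station import bot, eyes
import cv2,json
s=bot.sense();print(s)
for n in("scene","top"):
    c=eyes.read_camera(n);print(n,c["K"],c["k1"],c["eye"],c["attitude"])
    cv2.imwrite(f"pics/{n}0.png",cv2.resize(c["color"][...,::-1],(800,600),interpolation=cv2.INTER_CUBIC))
    cv2.imwrite(f"pics/{n}0raw.png",c["color"][...,::-1])
E
```

```text
pics
{'time': 0.0, 'joints': array([ 5.92256310e+01,  1.66886054e+01, -8.83085917e+00,  6.45537653e+01,
       -4.47912048e-04,  8.20188192e+01]), 'joint_velocities': array([-0.05927523,  0.02780343, -0.05764043,  0.06928527,  0.00966159,
        0.03195554]), 'effort': array([-1.73937795e-03, -5.37149334e+01,  3.31365573e+01,  1.62193755e-02,
       -3.64227280e-04,  1.12670210e-05]), 'tcp_pos': array([0.20316439, 0.48363122, 0.23073659]), 'orientation': array([[-9.21909163e-01,  3.87405571e-01, -6.47235230e-04],
       [ 3.87406074e-01,  9.21908520e-01, -1.10213116e-03],
       [ 1.69719921e-04, -1.26680768e-03, -9.99999183e-01]]), 'ft_force': array([-0.71851478, -0.34913116,  0.22438108]), 'torque': array([ 0.01119008, -0.04525446, -0.01067364]), 'width': 0.08502964053395773}
scene [[404.64554203   0.         262.03655869]
 [  0.         404.64554203 191.07736119]
 [  0.           0.           1.        ]] -0.02654387580985612 [ 0.99898802 -0.22029865  0.91235772] [[ 0.48000554 -0.72479415  0.49423488]
 [ 0.87726398  0.39761136 -0.26891098]
 [-0.0016083   0.56265322  0.82669146]]
top [[363.40272691   0.         257.33334133]
 [  0.         363.40272691 189.84846198]
 [  0.           0.           1.        ]] 0.030349438619705096 [0.47210652 0.03439084 0.92456454] [[-0.01783112  0.99259367 -0.12016594]
 [-0.99982956 -0.01827683 -0.00260797]
 [-0.0047849   0.12009895  0.99275039]]
```

View pics/scene0.png

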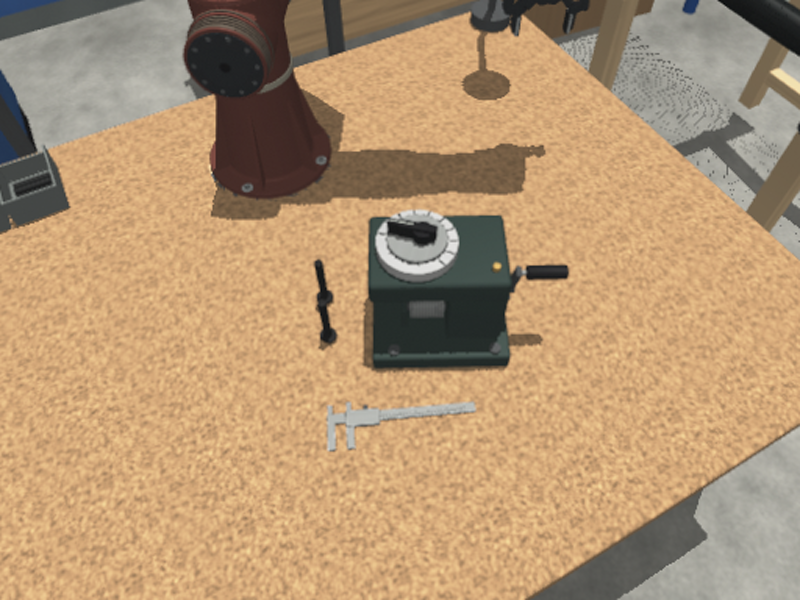

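View pics/top0.png

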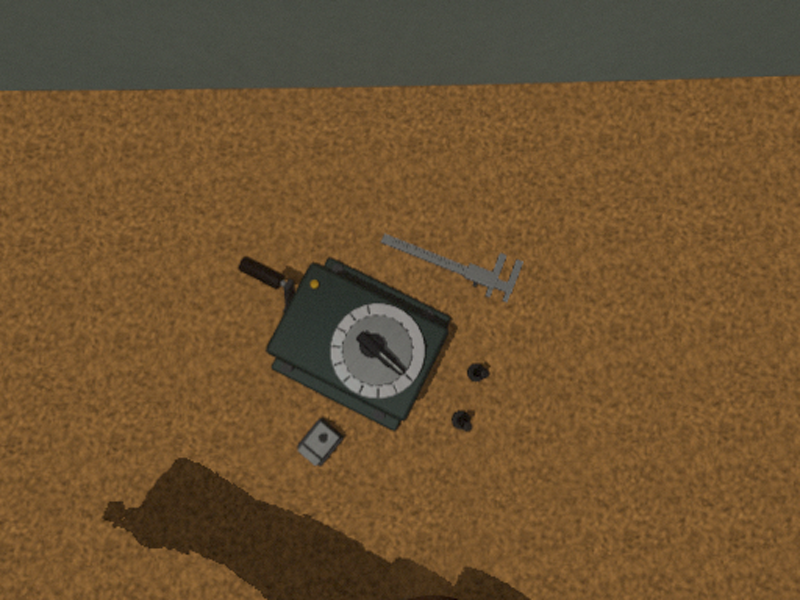

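The top view (800×600) shows the dial near (377,350), with its pointer toward (405,373). The anvil is at (320,442), the bolts at (478,371) and (462,420), and the crank at the upper left. I'll enlarge the dial next.

```bash
python3 - <<'E'
import cv2
a=cv2.imread("pics/top0raw.png")[180:270,200:300]
cv2.imwrite("pics/topcrop0.png",cv2.resize(a,None,fx=6,fy=6,interpolation=cv2.INTER_CUBIC)*2 if 0 else cv2.convertScaleAbs(cv2.resize(a,None,fx=6,fy=6,interpolation=cv2.INTER_CUBIC),alpha=1.3))
a=cv2.imread("pics/scene0raw.png")[125:190,225:310]
cv2.imwrite("pics/scenecrop0.png",cv2.resize(a,None,fx=8,fy=8,interpolation=cv2.INTER_CUBIC))
E
cat > h.py <<'E'
import numpy as np,cv2
from station import bot,eyes
def ray(c,u,v):
    K=c["K"];x,y=(u-K[0,2])/K[0,0],(v-K[1,2])/K[1,1]
    p=np.array([x,y]);q=p.copy()
    for _ in range(20): q=p/(1+c["k1"]*(q@q))
    return c["attitude"]@np.array([q[0],-q[1],-1.])
def atz(c,u,v,z):
    d=ray(c,u,v);e=np.array(c["eye"]);return e+d*(z-e[2])/d[2]
def proj(c,P):
    p=np.array(c["attitude"]).T@(np.asarray(P)-c["eye"]);q=np.array([p[0],-p[1]])/-p[2]
    q=q*(1+c["k1"]*(q@q));K=c["K"];return q*[K[0,0],K[1,1]]+[K[0,2],K[1,2]]
E
```

```text
(no output)
```

View pics/topcrop0.png

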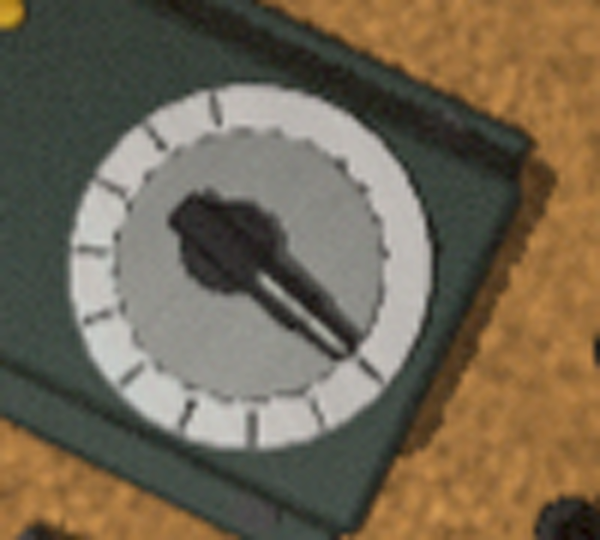

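View pics/scenecrop0.png

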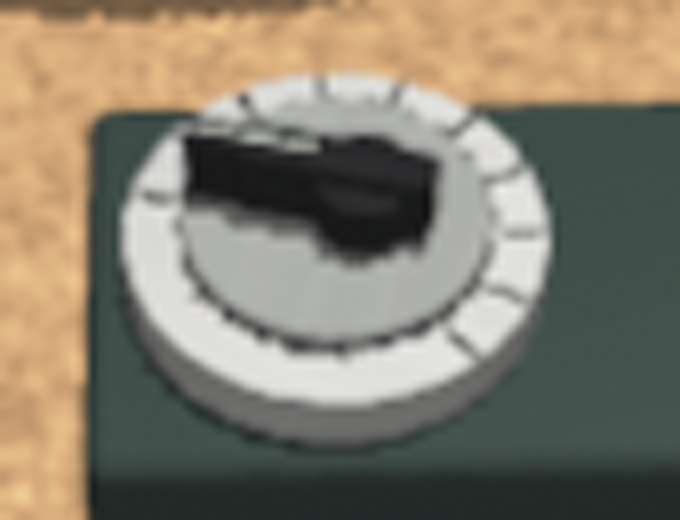

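```bash
python3 - <<'E'
from h import *
c=eyes.read_camera("top");s=eyes.read_camera("scene")
f=lambda p,o=(200,180),k=6:((p[0]+.5)/k-.5+o[0],(p[1]+.5)/k-.5+o[1])
zr=.206
im=c["color"][180:270,200:300]
# ring centre from crop extremes
pts=np.array([atz(c,*f(p),zr) for p in [(70,267),(433,267),(251,84),(251,450)]])
print(pts, pts.mean(0)); 
m=np.array([atz(c,*f(p),zr)[:2] for p in [(371,369),(318,413),(252,429),(188,414),(131,373),(98,316),(91,249),(110,185),(155,135),(216,107)]])
A=np.c_[2*m,np.ones(10)];x=np.linalg.lstsq(A,(m**2).sum(1),rcond=None)[0];C=x[:2];print("marks centre",C,np.sqrt(x[2]+C@C))
for cc in (C,pts.mean(0)[:2]):
  ang=np.degrees(np.unwrap(np.arctan2(*(m-cc)[:,::-1].T)));print(np.round(ang,1),np.mean(ang+24*np.arange(10)))
t=atz(c,*f((348,355)),.2395);print("tip",t,np.linalg.norm(t[:2]-C),np.degrees(np.arctan2(*(t[:2]-C)[::-1])))
g=lambda p:f(p,(225,125),8)
ps=np.array([atz(s,*g(p),zr) for p in [(122,235),(550,235),(340,73),(340,407)]]);print("scene",ps)
print("scene tip",atz(s,*g((188,135)),.2395))
# corners of head top z=.186 in top (crop px): 
for n,p,z in [("bolta",(462,420),.108),("boltb",(478,371),.108)]:
  print(n,atz(c,p[0]*.64,p[1]*.64,z))
E
```

```text
[[0.49286421 0.12821473 0.206     ]
 [0.4906956  0.00911659 0.206     ]
 [0.55218323 0.06807459 0.206     ]
 [0.43263888 0.06954778 0.206     ]] [0.49209548 0.06873842 0.206     ]
marks centre [0.49292037 0.06891893] 0.052901023604585436
[-132.  -156.4 -180.2 -203.5 -228.6 -252.1 -276.2 -300.  -324.  -348.2] -132.12433378803314
[-131.5 -156.2 -180.4 -204.  -229.4 -253.  -277.1 -300.7 -324.4 -348.2] -132.48673018987625
tip [0.46304702 0.037364   0.2395    ] 0.04345263005881559 -133.431945803671
scene [[0.46380396 0.01415613 0.206     ]
 [0.52179468 0.11982562 0.206     ]
 [0.43993026 0.09769915 0.206     ]
 [0.54594409 0.03871934 0.206     ]]
scene tip [0.46629291 0.03496007 0.2395    ]
bolta [ 0.39441576 -0.04471452  0.108     ]
boltb [ 0.46234051 -0.06962032  0.108     ]
```

```bash
cat >> h.py <<'E'
from scipy.spatial.transform import Rotation as R
C=np.array([.4926,.0688]);W0=-132.3
def target(phi,gap=0.,z=.2235,tilt=10.,rc=33.,half=14.5,wing=5.):
    """finger pose whose leading inner corner is `gap` m behind wing face when the wing is at phi"""
    w=np.radians(W0-phi);u=np.array([np.cos(w),np.sin(w)]);t=np.array([np.sin(w),-np.cos(w)])
    a=np.radians(tilt);x=t*np.cos(a)+u*np.sin(a);r=u*np.cos(a)-t*np.sin(a)
    corner=C+u*rc/1e3-t*(wing/1e3+gap)
    p=corner-x*.011+r*half/1e3
    X=np.r_[x,0];Z=np.array([0,0,-1.]);return np.r_[p,z],np.c_[X,np.cross(Z,X),Z]
def rel(P,Q,p0=None,R0=None):
    s=bot.sense();p0=s["tcp_pos"] if p0 is None else p0;R0=s["orientation"] if R0 is None else R0
    d=R0.T@(P-p0)/.15;rv=R.from_matrix(R0.T@Q).as_rotvec(degrees=True)/360
    return np.round(np.r_[d,rv],4)
E
python3 - <<'E'
from h import *
P,Q=target(0,.015);print(P)
print(rel(np.r_[P[:2],.29],Q))
E
```

```text
[0.48673298 0.01279775 0.2235    ]
[-2.9587e+00 -2.1630e+00 -3.9220e-01 -1.0000e-04 -0.0000e+00  2.6400e-02]
```

```bash
python3 -m crank '[[[0,0,-0.4,0,0,0,-1],[-0.3,-0.2,-0.4,0,0,0,-1],[-0.6,-0.43,-0.4,0,0,0,-1],[-0.95,-0.7,-0.4,0,0,0,-1],[-0.99,-0.72,-0.4,0,0,0,-1]]]'
python3 -m crank '[[[-0.33,-0.24,0,0,0,0,-1],[-0.66,-0.48,0,0,0,0,-1],[-0.99,-0.72,0,0,0,0,-1],[-0.99,-0.72,0,0,0,0,-1]]]'
python3 - <<'E'
from h import *
P,Q=target(0,.015)
print(rel(np.r_[P[:2],.29],Q))
E
```

```text
time: 0.82
tcp_pos: [0.2996, 0.3243, 0.2914]
orientation: [[-0.92, 0.391, 0.0], [0.391, 0.92, -0.0], [-0.0, -0.0, -1.0]]
ft_force: [-0.0, 1.3, 0.1]
width: 0.0002
time: 1.32
tcp_pos: [0.3954, 0.1671, 0.2912]
orientation: [[-0.92, 0.393, 0.0], [0.393, 0.92, -0.0], [-0.0, -0.0, -1.0]]
ft_force: [-0.2, -0.2, 0.2]
width: 0.0
[-9.64e-01 -7.07e-01  8.30e-03 -0.00e+00  1.00e-04  2.55e-02]
```

```bash
python3 -m crank '[[[-0.32,-0.235,0,0,0,0.01,-1],[-0.64,-0.47,0,0,0,0.02,-1],[-0.964,-0.707,0,0,0,0.0255,-1],[-0.964,-0.707,0,0,0,0.0255,-1],[-0.964,-0.707,0,0,0,0.0255,-1],[-0.964,-0.707,0,0,0,0.0255,-1]]]'
python3 - <<'E'
from h import *
P,Q=target(0,.015)
print(rel(P,Q))
for n in("scene","top"):
    c=eyes.read_camera(n);u,v=map(int,proj(c,[*C,.24])); print(proj(c,bot.sense()["tcp_pos"]),u,v)
    a=c["color"][v-60:v+60,u-70:u+70,::-1]
    cv2.imwrite(f"pics/{n}1.png",cv2.resize(a,None,fx=5,fy=5,interpolation=cv2.INTER_CUBIC))
E
```

```text
time: 2.08
tcp_pos: [0.4852, 0.0176, 0.2914]
orientation: [[-0.849, 0.528, -0.0], [0.528, 0.849, 0.0], [0.0, 0.0, -1.0]]
ft_force: [0.1, -0.9, 0.7]
width: -0.0006
[-2.560e-02 -2.190e-02  4.525e-01  0.000e+00 -1.000e-04  1.300e-03]
[244.04836361 133.88770607] 267 143
[268.81508206 225.95375979] 240 223
```

View pics/scene1.png

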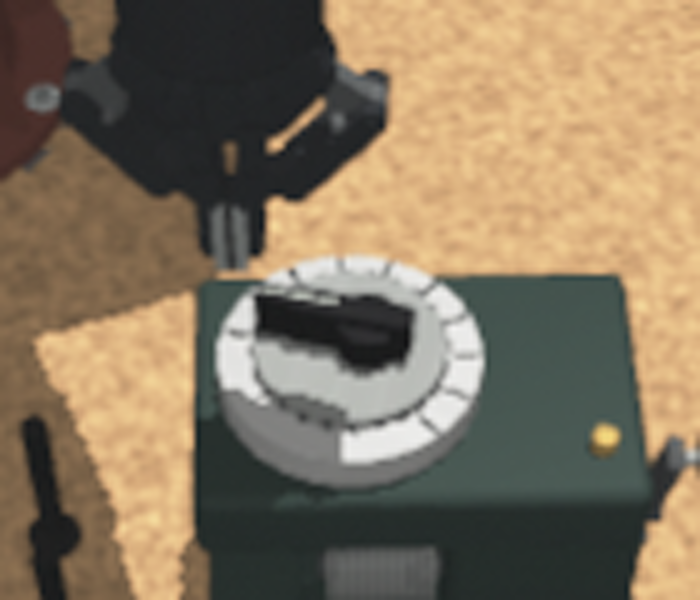

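View pics/top1.png

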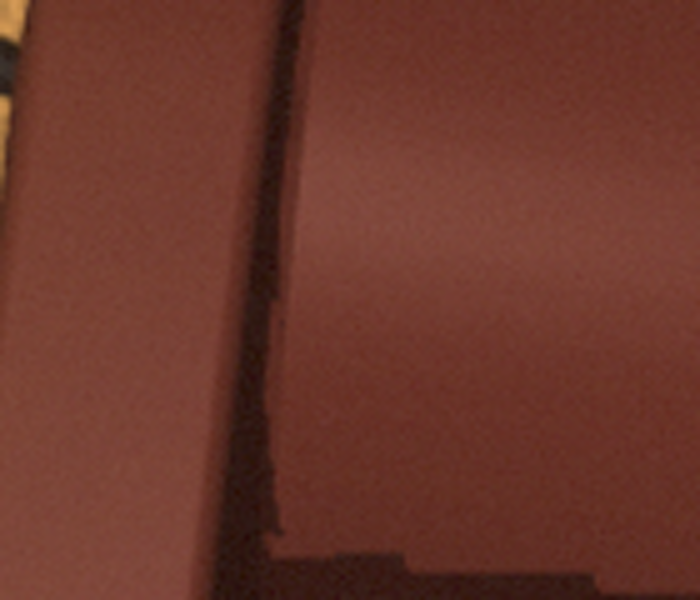

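The scene crop shows the shut fingertips at (230,265), clear and above the dial. The wing is still at the first mark. The arm blocks the top view.

```bash
python3 -m crank '[[[0,0,0,0,0,0,-1],[0,0,0,0,0,0,-1]]]'
python3 - <<'E'
from h import *
P,Q=target(0,.015)
print(rel(P,Q))
E
```

```text
time: 2.42
tcp_pos: [0.4857, 0.0164, 0.2914]
orientation: [[-0.849, 0.529, 0.0], [0.529, 0.849, -0.0], [-0.0, 0.0, -1.0]]
ft_force: [-0.2, 0.4, -0.2]
width: -0.0002
[-0.0185 -0.0165  0.4529  0.      0.      0.001 ]
```

```bash
python3 -m crank '[[[-0.018,-0.016,0.2,0,0,0,-1],[-0.018,-0.016,0.4,0,0,0,-1],[-0.018,-0.016,0.453,0,0,0,-1],[-0.018,-0.016,0.453,0,0,0,-1],[-0.018,-0.016,0.453,0,0,0,-1]]]'
python3 - <<'E'
from h import *
P,Q=target(0,.015)
print(rel(P,Q))
print(bot.sense()["joints"])
for g in (.01,.005,.002): print(g,rel(target(0,g)[0],Q))
for n in("scene",):
    c=eyes.read_camera(n);u,v=map(int,proj(c,[*C,.24]))
    a=c["color"][v-50:v+50,u-60:u+60,::-1]
    cv2.imwrite(f"pics/{n}2.png",cv2.resize(a,None,fx=6,fy=6,interpolation=cv2.INTER_CUBIC))
E
```

```text
time: 3.05
tcp_pos: [0.4875, 0.0125, 0.2245]
orientation: [[-0.848, 0.529, 0.002], [0.529, 0.848, -0.0], [-0.002, 0.001, -1.0]]
ft_force: [-0.4, 0.4, -0.1]
width: -0.0003
[ 0.005  -0.001   0.0064  0.0001  0.0002  0.0009]
[-7.12663375e+00  1.27611973e+01 -1.50972986e+01  6.20444548e+01
  1.02117079e-03  2.48446436e+01]
0.01 [0.0378 0.005  0.0064 0.0001 0.0002 0.0009]
0.005 [0.0706 0.0109 0.0063 0.0001 0.0002 0.0009]
0.002 [0.0903 0.0145 0.0063 0.0001 0.0002 0.0009]
```

View pics/scene2.png

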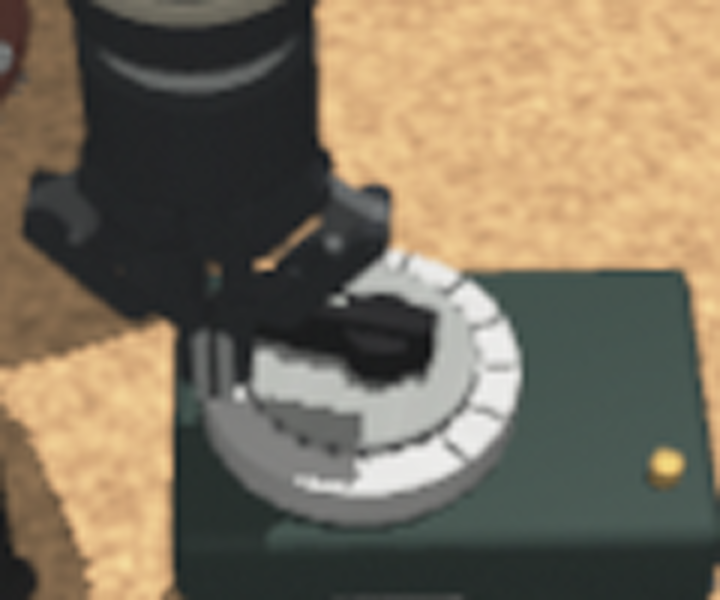

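The fingertips at (215,395) are down beside the wing, on its counter-clockwise side, and the wing hasn't moved. Next I'll work out the first push.

```bash
python3 - <<'E'
from h import *
for phi,g in ((0,.004),(0,.001),(4,0),(8,0),(12,0),(15,0),(18,0)): print(phi,g,rel(*target(phi,g)))
E
```

```text
0 0.004 [0.0773 0.0123 0.0061 0.0001 0.0003 0.0009]
0 0.001 [0.0969 0.0159 0.0061 0.0001 0.0003 0.0009]
4 0 [1.259e-01 1.320e-02 6.000e-03 1.000e-04 2.000e-04 1.200e-02]
8 0 [1.486e-01 1.100e-02 6.000e-03 1.000e-04 2.000e-04 2.310e-02]
12 0 [1.714e-01 1.030e-02 6.000e-03 1.000e-04 2.000e-04 3.420e-02]
15 0 [0.1884 0.0108 0.0059 0.0002 0.0002 0.0426]
18 0 [2.055e-01 1.230e-02 5.900e-03 2.000e-04 2.000e-04 5.090e-02]
```

```bash
python3 -m crank '[[[0.04,0.006,0.006,0,0,0,-1],[0.077,0.012,0.006,0,0,0,-1],[0.097,0.016,0.006,0,0,0.001,-1],[0.097,0.016,0.006,0,0,0.001,-1]]]'
python3 - <<'E'
from h import *
for phi,g in ((4,0),(8,0),(12,0),(15,0)): print(phi,g,rel(*target(phi,g)))
E
```

```text
time: 3.6
tcp_pos: [0.4755, 0.0225, 0.2226]
orientation: [[-0.845, 0.535, 0.0], [0.535, 0.845, -0.0], [-0.0, 0.0, -1.0]]
ft_force: [1.0, 0.5, -0.1]
width: 0.0004
4 0 [ 0.0232 -0.0014 -0.0062  0.      0.      0.011 ]
8 0 [ 0.0458 -0.0038 -0.0062  0.      0.      0.0222]
12 0 [ 0.0686 -0.0046 -0.0062  0.      0.      0.0333]
15 0 [ 0.0856 -0.0042 -0.0062  0.      0.      0.0416]
```

```bash
python3 -m crank '[[[0.012,-0.001,-0.006,0,0,0.005,-1],[0.023,-0.001,-0.006,0,0,0.011,-1],[0.023,-0.001,-0.006,0,0,0.011,-1]]]'
python3 -m crank '[[[0.012,-0.001,0,0,0,0.005,-1],[0.023,-0.002,0,0,0,0.011,-1],[0.023,-0.002,0,0,0,0.011,-1]]]'
python3 - <<'E'
from h import *
for phi,g in ((8,0),(10,0),(12,0),(15,0)): print(phi,g,rel(*target(phi,g)))
c=eyes.read_camera("scene");u,v=map(int,proj(c,[*C,.24]))
a=c["color"][v-50:v+50,u-60:u+60,::-1]
cv2.imwrite(f"pics/scene3.png",cv2.resize(a,None,fx=6,fy=6,interpolation=cv2.INTER_CUBIC))
E
```

```text
time: 3.98
tcp_pos: [0.473, 0.0237, 0.2235]
orientation: [[-0.805, 0.593, 0.001], [0.593, 0.805, -0.001], [-0.001, -0.0, -1.0]]
ft_force: [1.4, -1.9, -0.1]
width: -0.0002
time: 4.35
tcp_pos: [0.4717, 0.0239, 0.2238]
orientation: [[-0.762, 0.648, 0.004], [0.648, 0.762, -0.004], [-0.005, -0.001, -1.0]]
ft_force: [6.7, -10.4, -4.1]
width: 0.0001
8 0 [ 0.0194 -0.0009  0.0018 -0.0001  0.0009 -0.0002]
10 0 [ 0.0305 -0.0031  0.0017 -0.0001  0.0009  0.0053]
12 0 [ 0.0418 -0.0049  0.0017 -0.0001  0.0009  0.0109]
15 0 [ 0.0588 -0.0069  0.0016 -0.0001  0.0009  0.0192]
```

View pics/scene3.png

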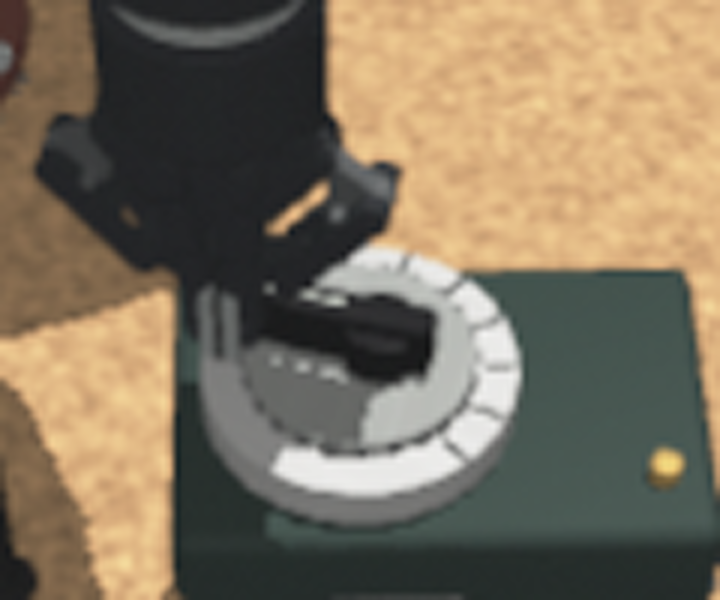

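Contact made at about 12 N, but it looks near the pointer's outer end. I'll back off, move in about 4 mm in radius and push again.

```bash
python3 - <<'E'
from h import *
for phi,g in ((5,.006),(6,0),(8,0),(10,0),(12,0),(14,0),(16,0)): print(phi,g,rel(*target(phi,g,rc=29.)))
E
```

```text
5 0.006 [-0.0402  0.0248  0.002  -0.0001  0.0008 -0.0085]
6 0 [ 0.0046  0.0281  0.0018 -0.0001  0.0008 -0.0057]
8 0 [ 0.0147  0.0254  0.0017 -0.0001  0.0008 -0.0002]
10 0 [ 0.025   0.023   0.0017 -0.0001  0.0008  0.0054]
12 0 [ 0.0353  0.021   0.0016 -0.0001  0.0008  0.0109]
14 0 [ 0.0457  0.0194  0.0016 -0.0001  0.0008  0.0165]
16 0 [ 0.0562  0.0181  0.0015 -0.      0.0008  0.0221]
```

```bash
python3 -m crank '[[[-0.06,0,0,0,0,-0.008,-1],[-0.06,0.025,0,0,0,-0.008,-1],[-0.06,0.025,0,0,0,-0.008,-1],[-0.06,0.025,0,0,0,-0.008,-1]]]'
python3 - <<'E'
from h import *
for phi,g in ((0,0),(4,0),(6,0),(8,0),(10,0),(12,0),(14,0),(16,0)): print(phi,g,rel(*target(phi,g,rc=29.)))
c=eyes.read_camera("scene");u,v=map(int,proj(c,[*C,.24]))
a=c["color"][v-50:v+50,u-60:u+60,::-1]
cv2.imwrite(f"pics/scene4.png",cv2.resize(a,None,fx=6,fy=6,interpolation=cv2.INTER_CUBIC))
E
```

```text
time: 4.9
tcp_pos: [0.4787, 0.0232, 0.2233]
orientation: [[-0.795, 0.607, -0.0], [0.607, 0.795, 0.0], [0.0, -0.0, -1.0]]
ft_force: [-0.7, 0.5, -0.2]
width: -0.0001
0 0 [ 0.0129  0.0126 -0.0013 -0.     -0.0001 -0.0141]
4 0 [ 0.033   0.0065 -0.0013 -0.     -0.0001 -0.003 ]
6 0 [ 0.0432  0.0039 -0.0013 -0.     -0.0001  0.0025]
8 0 [ 0.0535  0.0017 -0.0013 -0.     -0.0001  0.0081]
10 0 [ 0.0639 -0.0001 -0.0013 -0.     -0.0001  0.0136]
12 0 [ 0.0743 -0.0016 -0.0013 -0.     -0.0001  0.0192]
14 0 [ 0.0848 -0.0027 -0.0013 -0.     -0.0001  0.0247]
16 0 [ 0.0953 -0.0034 -0.0013 -0.     -0.0001  0.0303]
```

View pics/scene4.png

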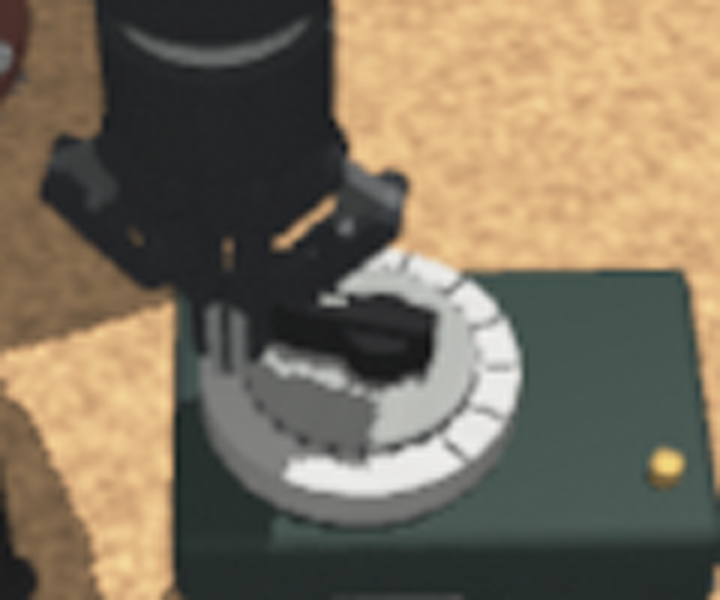

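The wing is back at the start notch, with the fingers at (225,365) beside it. Now the push, checking the force as it goes.

```bash
python3 -m crank '[[[0.015,0.005,0,0,0,0,-1],[0.033,0.005,0,0,0,0,-1],[0.043,0.004,0,0,0,0.0025,-1],[0.054,0.002,0,0,0,0.008,-1],[0.064,0,0,0,0,0.0135,-1],[0.064,0,0,0,0,0.0135,-1]]]'
python3 -m crank '[[[0.010,-0.001,0,0,0,0.0055,-1],[0.010,-0.001,0,0,0,0.0055,-1]]]'
python3 - <<'E'
from h import *
for phi,g in ((10,0),(12,0),(14,0),(16,0)): print(phi,g,rel(*target(phi,g,rc=29.)))
c=eyes.read_camera("scene");u,v=map(int,proj(c,[*C,.24]))
a=c["color"][v-50:v+50,u-60:u+60,::-1]
cv2.imwrite(f"pics/scene5.png",cv2.resize(a,None,fx=6,fy=6,interpolation=cv2.INTER_CUBIC))
E
```

```text
time: 5.7
tcp_pos: [0.472, 0.0281, 0.2236]
orientation: [[-0.739, 0.673, 0.001], [0.673, 0.739, -0.001], [-0.002, 0.0, -1.0]]
ft_force: [2.6, -3.3, 1.0]
width: -0.0
time: 5.95
tcp_pos: [0.4698, 0.0298, 0.2234]
orientation: [[-0.716, 0.698, -0.0], [0.698, 0.716, 0.0], [0.0, -0.0, -1.0]]
ft_force: [0.1, -1.8, 1.1]
width: 0.0001
10 0 [-0.0096  0.002  -0.0008 -0.     -0.0001 -0.0054]
12 0 [ 0.0006 -0.0007 -0.0008 -0.     -0.0001  0.0001]
14 0 [ 0.0108 -0.003  -0.0008 -0.     -0.0001  0.0057]
16 0 [ 0.0212 -0.005  -0.0008 -0.     -0.0001  0.0112]
```

View pics/scene5.png

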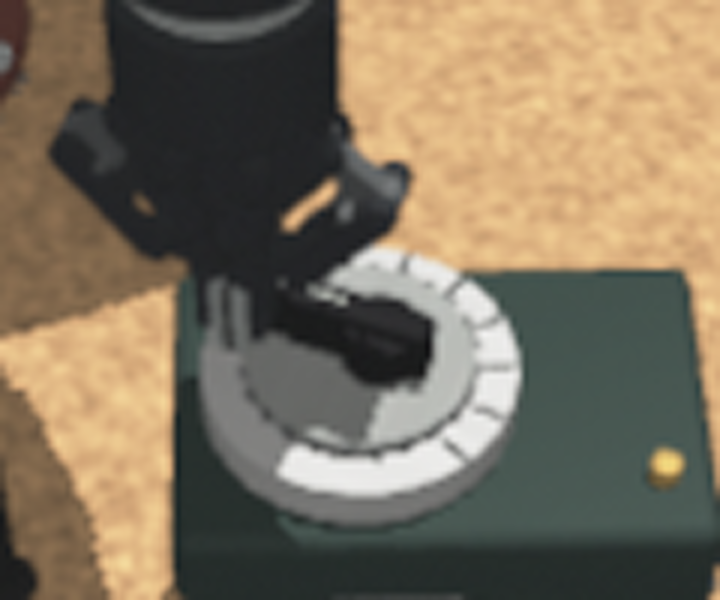

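The wing is turning and its slope has clearly changed. The force is falling off as it nears half-way, so I'll continue in small steps.

```bash
python3 -m crank '[[[0.005,-0.001,0,0,0,0.0028,-1],[0.010,-0.003,0,0,0,0.0055,-1],[0.010,-0.003,0,0,0,0.0055,-1],[0.010,-0.003,0,0,0,0.0055,-1]]]'
cat > look.py <<'E'
from h import *
import sys
for phi in map(float,sys.argv[2:]): print(phi,rel(*target(phi,0,rc=29.)))
c=eyes.read_camera("scene");u,v=map(int,proj(c,[*C,.24]))
a=c["color"][v-50:v+50,u-60:u+60,::-1]
cv2.imwrite(f"pics/{sys.argv[1]}.png",cv2.resize(a,None,fx=6,fy=6,interpolation=cv2.INTER_CUBIC))
E
python3 look.py scene6 12 14 16 20 24
```

```text
time: 6.5
tcp_pos: [0.4687, 0.0305, 0.2233]
orientation: [[-0.692, 0.721, -0.0], [0.721, 0.692, 0.0], [0.0, 0.0, -1.0]]
ft_force: [-0.3, -0.6, -0.2]
width: -0.0001
12.0 [-0.0084  0.0015 -0.0014  0.     -0.0001 -0.0052]
14.0 [ 0.0018 -0.0012 -0.0014  0.     -0.0001  0.0003]
16.0 [ 0.012  -0.0035 -0.0014  0.     -0.0001  0.0059]
20.0 [ 0.0328 -0.0071 -0.0014  0.     -0.0001  0.017 ]
24.0 [ 0.0537 -0.0092 -0.0014  0.     -0.0001  0.0281]
```

View pics/scene6.png

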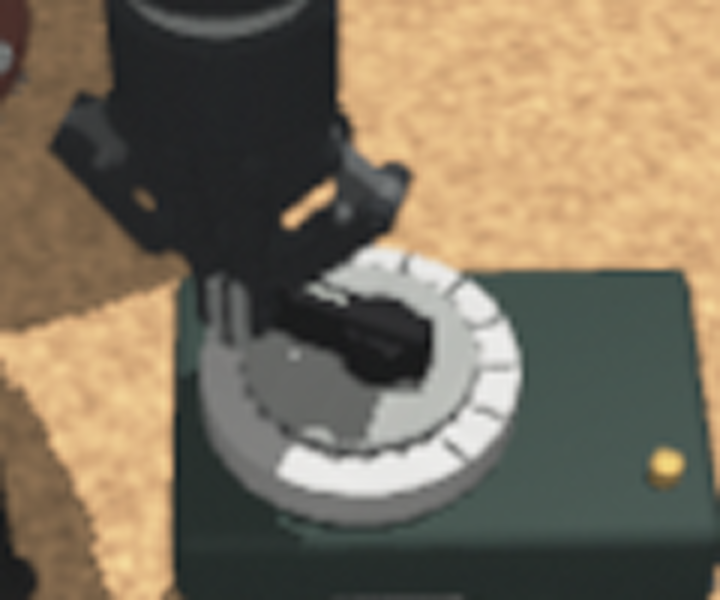

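```bash
cat > ov.py <<'E'
from h import *
import sys
c=eyes.read_camera("scene");u,v=map(int,proj(c,[*C,.24]));C2=np.array([.4928,.0675])
a=c["color"][v-30:v+30,u-40:u+40,::-1];k=5
im=cv2.resize(a,None,fx=k,fy=k,interpolation=cv2.INTER_CUBIC)
out=[]
for ph in map(float,sys.argv[2:]):
    o=im.copy();w=np.radians(W0-ph);U=np.array([np.cos(w),np.sin(w)]);T=np.array([-U[1],U[0]])
    pl=[(43,5),(28,5),(28,7),(-28,7),(-28,-7),(28,-7),(28,-5),(43,-5)]
    q=[((proj(c,[*(C2+U*x/1e3+T*y/1e3),.2395])-[u-40,v-30]+.5)*k-.5) for x,y in pl]
    cv2.polylines(o,[np.round(q).astype(int)],True,(0,0,255),1)
    cv2.putText(o,str(ph),(5,15),0,.5,(255,0,0));out.append(o)
out=out[:3]
while len(out)<3: out.append(im)
out.append(im)
cv2.imwrite(f"pics/{sys.argv[1]}.png",np.vstack([np.hstack(out[:2]),np.hstack(out[2:])])[:600,:800])
E
python3 ov.py ov1 0 12 24
```

```text
(no output)
```

View pics/ov1.png

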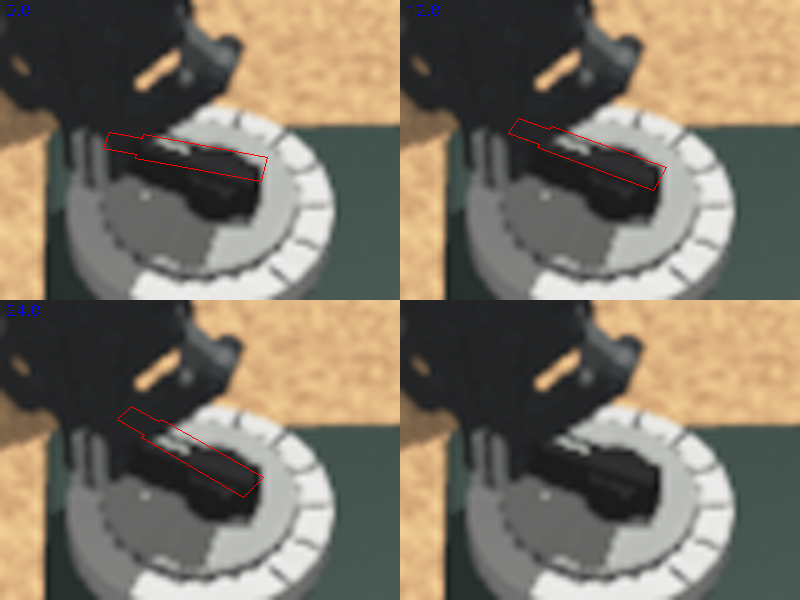

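The wing is sitting right at half-way: the 12° outline matches, and the force is zero. I'll nudge it over.

```bash
python3 -m crank '[[[0.005,-0.001,0,0,0,0.0028,-1],[0.010,-0.003,0,0,0,0.0055,-1],[0.010,-0.003,0,0,0,0.0055,-1],[0.010,-0.003,0,0,0,0.0055,-1]]]'
python3 ov.py ov2 12 18 24; python3 look.py scene7 14 16 24 30 36 38 40
```

```text
time: 7.1
tcp_pos: [0.4673, 0.0311, 0.2233]
orientation: [[-0.667, 0.745, -0.0], [0.745, 0.667, 0.0], [0.0, -0.0, -1.0]]
ft_force: [-0.4, -0.6, -0.0]
width: 0.0
14.0 [-0.0074  0.0026 -0.0012 -0.     -0.     -0.0052]
16.0 [ 0.0028 -0.0001 -0.0012 -0.     -0.      0.0004]
24.0 [ 0.0442 -0.0072 -0.0012 -0.     -0.      0.0226]
30.0 [ 0.0758 -0.0088 -0.0012 -0.     -0.      0.0393]
36.0 [ 0.1073 -0.007  -0.0012 -0.     -0.      0.0559]
38.0 [ 0.1178 -0.0057 -0.0012 -0.     -0.      0.0615]
40.0 [ 0.1282 -0.004  -0.0012 -0.     -0.      0.067 ]
```

View pics/ov2.png

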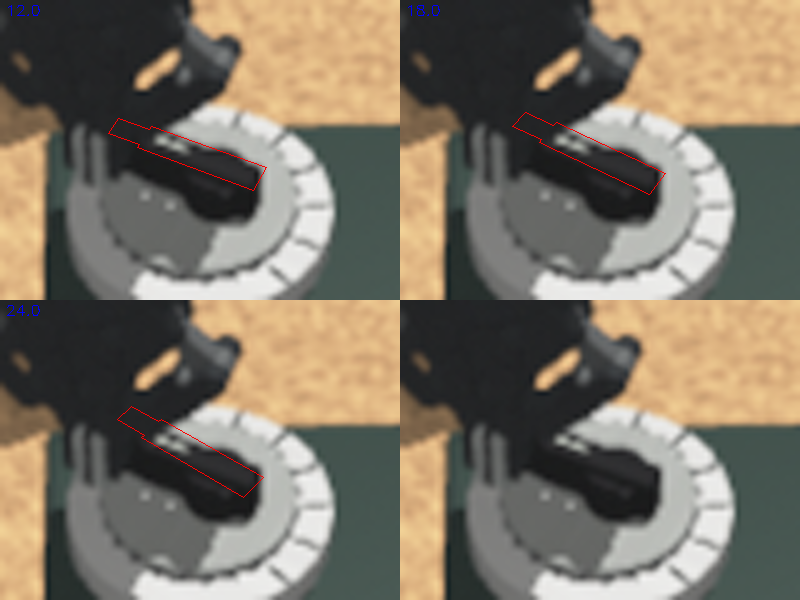

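```bash
sed 's#^a=c\["color"\]#c["color"]=cv2.imread("pics/scene0raw.png")[...,::-1]\na=c["color"]#' ov.py > ov0.py; python3 ov0.py ov00 0 12 24
```

```text
(no output)
```

View pics/ov00.png

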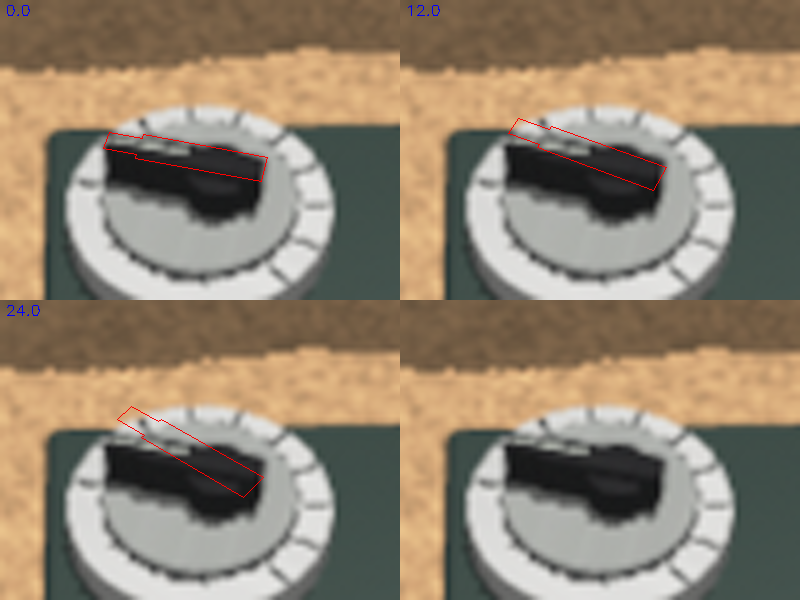

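```bash
cat > ov3.py <<'E'
from h import *
import sys
c=eyes.read_camera("scene");u,v=map(int,proj(c,[*C,.24]));C2=np.array([.4928,.0675])
a=c["color"][v-14:v+14,u-20:u+20,::-1];k=10
im=cv2.resize(a,None,fx=k,fy=k,interpolation=cv2.INTER_CUBIC);im=cv2.convertScaleAbs(im,alpha=1.8)
out=[]
for ph in map(float,sys.argv[2:5]):
    o=im.copy();w=np.radians(W0-ph);U=np.array([np.cos(w),np.sin(w)]);T=np.array([-U[1],U[0]])
    pl=[(43,5),(28,5),(28,7),(-28,7),(-28,-7),(28,-7),(28,-5),(43,-5)]
    f=lambda pl:np.round([((proj(c,[*(C2+U*x/1e3+T*y/1e3),.2395])-[u-20,v-14]+.5)*k-.5) for x,y in pl]).astype(int)
    cv2.polylines(o,[f(pl)],True,(0,0,255),1);cv2.polylines(o,[f([(43,0),(8,0)])],False,(0,255,0),1)
    cv2.putText(o,str(ph),(5,15),0,.5,(255,0,0));out.append(o)
cv2.imwrite(f"pics/{sys.argv[1]}.png",np.vstack([np.hstack(out[:2]),np.hstack([out[2],im])]))
E
python3 ov3.py ov3 12 18 24
```

```text
(no output)
```

View pics/ov3.png

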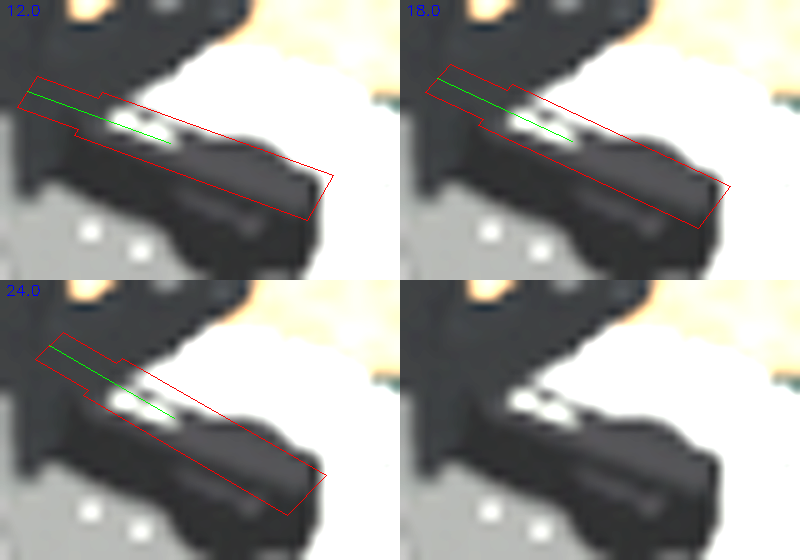

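```bash
python3 - <<'E'
import cv2,numpy as np
k=3
ims=[cv2.imread(f"pics/scene{i}.png") for i in (4,5,6,7)]
t=[cv2.resize(cv2.convertScaleAbs(i[230:410,210:460],alpha=1.8),(400,288),interpolation=cv2.INTER_CUBIC) for i in ims]
cv2.imwrite("pics/cmp.png",np.vstack([np.hstack(t[:2]),np.hstack(t[2:])]))
E
```

```text
(no output)
```

View pics/cmp.png

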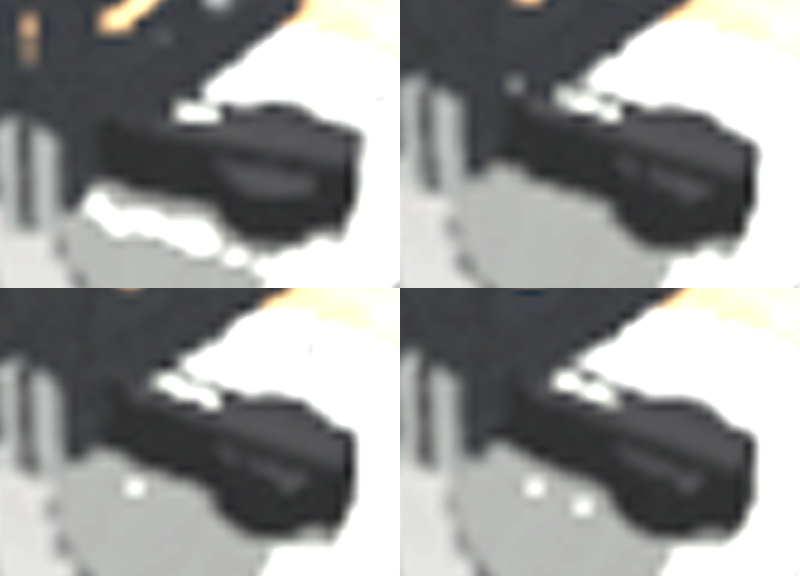

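The frames show the wing following the finger step by step, now about 13–15°, with the force near zero. That puts it close to the crest, so I'll go on in small steps.

```bash
python3 -m crank '[[[0.006,-0.001,0,0,0,0.003,-1],[0.012,-0.002,0,0,0,0.006,-1],[0.012,-0.002,0,0,0,0.006,-1]]]'
python3 look.py scene8 16 18 20 22 24; python3 -m crank '[[[0.006,-0.001,0,0,0,0.003,-1],[0.012,-0.002,0,0,0,0.006,-1],[0.012,-0.002,0,0,0,0.006,-1]]]';python3 look.py scene9 18 20 22 24
python3 - <<'E'
import cv2,numpy as np
ims=[cv2.imread(f"pics/scene{i}.png") for i in (6,7,8,9)]
t=[cv2.resize(cv2.convertScaleAbs(i[230:410,210:460],alpha=1.8),(400,288),interpolation=cv2.INTER_CUBIC) for i in ims]
cv2.imwrite("pics/cmp2.png",np.vstack([np.hstack(t[:2]),np.hstack(t[2:])]))
E
```

```text
time: 7.68
tcp_pos: [0.466, 0.0323, 0.2234]
orientation: [[-0.638, 0.77, 0.0], [0.77, 0.638, 0.0], [-0.0, 0.0, -1.0]]
ft_force: [-0.7, -0.1, 0.4]
width: 0.0004
16.0 [-0.009   0.0019 -0.0008  0.      0.     -0.0057]
18.0 [ 0.0012 -0.0008 -0.0008  0.      0.     -0.0001]
20.0 [ 0.0114 -0.0032 -0.0008  0.      0.      0.0054]
22.0 [ 0.0218 -0.0052 -0.0008  0.      0.      0.011 ]
24.0 [ 0.0322 -0.0068 -0.0008  0.      0.      0.0165]
time: 8.1
tcp_pos: [0.4646, 0.0335, 0.2233]
orientation: [[-0.609, 0.793, 0.0], [0.793, 0.609, 0.0], [0.0, 0.0, -1.0]]
ft_force: [-0.8, -0.2, -0.5]
width: 0.0002
18.0 [-0.0106  0.0018 -0.001   0.     -0.     -0.0061]
20.0 [-0.0005 -0.001  -0.001   0.     -0.     -0.0006]
22.0 [ 0.0098 -0.0034 -0.001   0.     -0.      0.005 ]
24.0 [ 0.0201 -0.0054 -0.001   0.     -0.      0.0105]
```

View pics/cmp2.png

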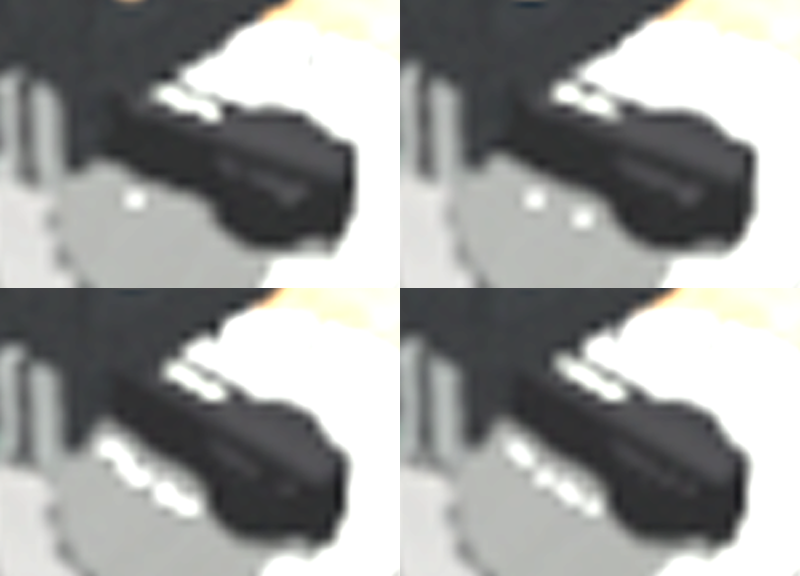

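The dial snapped into notch 1 between frames 7 and 8: a gap opened ahead of the finger, and frame 9 matches frame 8. The snap comes at a nominal finger angle of about 17°, so the target for click 2 is about 42° nominal.

```bash
python3 look.py t0 22 26 30 34 36 38 40 42 | tail -8; python3 ov3.py ov4 20 24 28
```

```text
22.0 [ 0.0101 -0.0036 -0.0008  0.      0.      0.005 ]
26.0 [ 0.0308 -0.0073 -0.0008  0.      0.      0.0161]
30.0 [ 0.0517 -0.0096 -0.0008  0.      0.      0.0272]
34.0 [ 0.0728 -0.0103 -0.0008  0.      0.      0.0384]
36.0 [ 0.0833 -0.0102 -0.0008  0.      0.      0.0439]
38.0 [ 0.0938 -0.0097 -0.0008  0.      0.      0.0495]
40.0 [ 0.1043 -0.0088 -0.0008  0.      0.      0.055 ]
42.0 [ 0.1148 -0.0075 -0.0008  0.      0.      0.0606]
```

View pics/ov4.png

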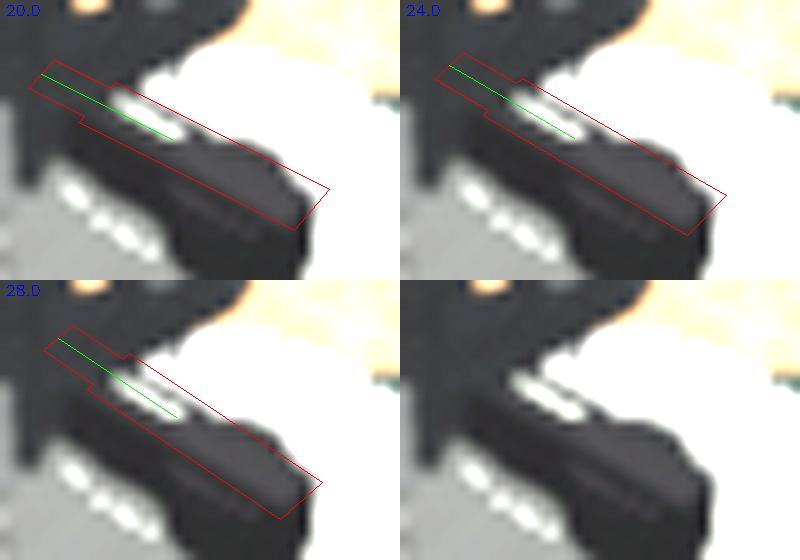

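The 24° outline fits, with the same 1 px offset as the baseline, so notch 1 is confirmed. Click 2 next.

```bash
python3 -m crank '[[[0.016,-0.005,0,0,0,0.008,-1],[0.031,-0.007,0,0,0,0.016,-1],[0.041,-0.009,0,0,0,0.022,-1],[0.052,-0.010,0,0,0,0.027,-1],[0.062,-0.010,0,0,0,0.033,-1],[0.073,-0.010,0,0,0,0.038,-1],[0.073,-0.010,0,0,0,0.038,-1]]]'
python3 look.py scene10 34 36 38 40 42
```

```text
time: 9.12
tcp_pos: [0.4567, 0.0413, 0.2234]
orientation: [[-0.404, 0.915, -0.0], [0.915, 0.404, 0.0], [0.0, -0.0, -1.0]]
ft_force: [0.9, -2.4, -1.3]
width: 0.0
34.0 [-0.0007  0.0002 -0.0009 -0.     -0.      0.0004]
36.0 [ 0.0096 -0.0022 -0.0009 -0.     -0.      0.0059]
38.0 [ 0.0199 -0.0041 -0.0009 -0.     -0.      0.0115]
40.0 [ 0.0303 -0.0058 -0.0009 -0.     -0.      0.017 ]
42.0 [ 0.0408 -0.007  -0.0009 -0.     -0.      0.0226]
```

```bash
python3 -m crank '[[[0.005,-0.001,0,0,0,0.003,-1],[0.010,-0.002,0,0,0,0.006,-1],[0.015,-0.003,0,0,0,0.009,-1],[0.020,-0.004,0,0,0,0.0115,-1],[0.020,-0.004,0,0,0,0.0115,-1]]]'; python3 look.py scene11 38
python3 -m crank '[[[0.005,-0.001,0,0,0,0.003,-1],[0.010,-0.002,0,0,0,0.0055,-1],[0.015,-0.003,0,0,0,0.0085,-1],[0.020,-0.004,0,0,0,0.011,-1],[0.020,-0.004,0,0,0,0.011,-1]]]'; python3 look.py scene12 42 46
python3 ov3.py ov5 36 44 48
```

```text
time: 9.8
tcp_pos: [0.455, 0.0439, 0.2233]
orientation: [[-0.337, 0.942, -0.0], [0.942, 0.337, 0.0], [0.0, 0.0, -1.0]]
ft_force: [0.4, -0.4, 0.4]
width: -0.0001
38.0 [-0.001  -0.0008 -0.0011  0.     -0.0001 -0.    ]
time: 10.48
tcp_pos: [0.4534, 0.0464, 0.2234]
orientation: [[-0.271, 0.963, -0.0], [0.963, 0.271, 0.0], [0.0, 0.0, -1.0]]
ft_force: [0.1, 0.7, 0.9]
width: 0.0001
42.0 [ 0.0003 -0.0008 -0.0009  0.     -0.      0.    ]
46.0 [ 0.0209 -0.0052 -0.0009  0.     -0.      0.0112]
```

View pics/ov5.png

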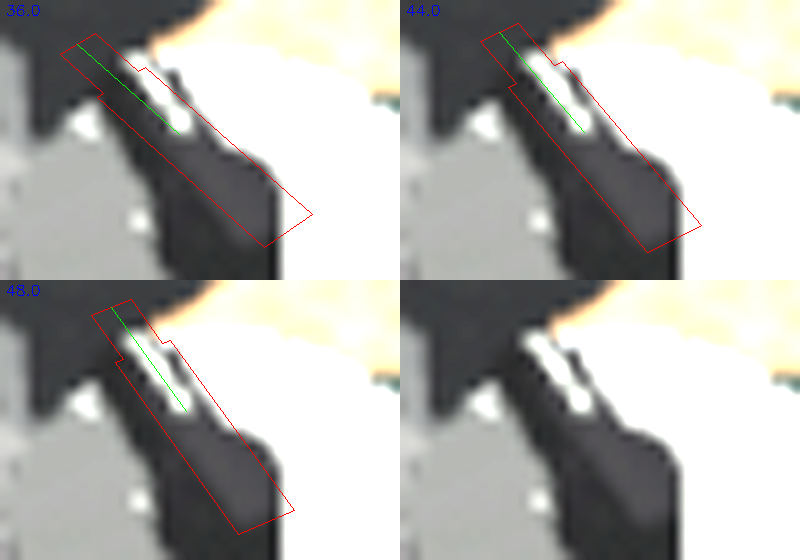

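View pics/scene12.png

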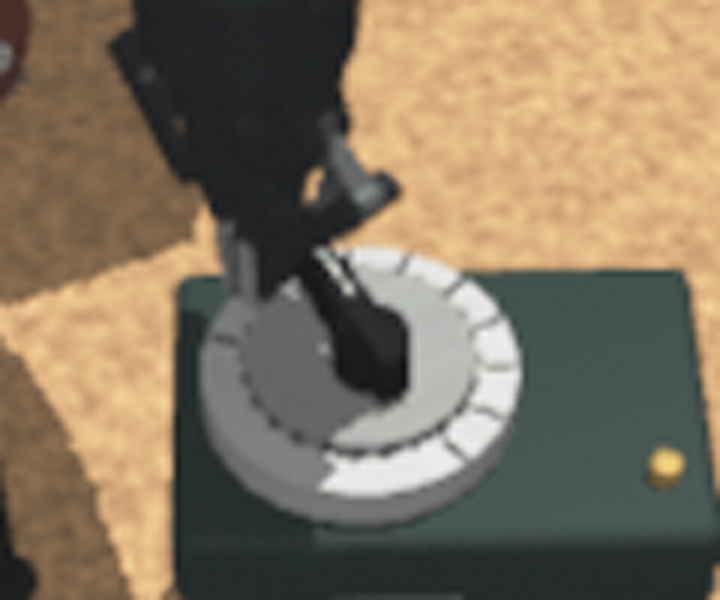

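The 48° outline matches the wing's slope and there is a gap between finger and wing, so click 2 is done. Click 3 has a nominal target of 66°.

```bash
python3 look.py t1 46 50 54 58 60 62 64 66
```

```text
46.0 [ 0.0215 -0.0053 -0.001  -0.     -0.      0.0112]
50.0 [ 0.0423 -0.0081 -0.001  -0.     -0.      0.0223]
54.0 [ 0.0633 -0.0096 -0.001  -0.     -0.      0.0334]
58.0 [ 0.0844 -0.0095 -0.001  -0.     -0.      0.0446]
60.0 [ 0.0949 -0.009  -0.001  -0.     -0.      0.0501]
62.0 [ 0.1054 -0.008  -0.001  -0.     -0.      0.0557]
64.0 [ 0.1159 -0.0067 -0.001  -0.     -0.      0.0612]
66.0 [ 0.1263 -0.005  -0.001  -0.     -0.      0.0668]
```

```bash
python3 -m crank '[[[0.021,-0.005,0,0,0,0.011,-1],[0.042,-0.008,0,0,0,0.022,-1],[0.053,-0.009,0,0,0,0.028,-1],[0.063,-0.0095,0,0,0,0.0335,-1],[0.074,-0.0095,0,0,0,0.039,-1],[0.084,-0.0095,0,0,0,0.0445,-1],[0.095,-0.009,0,0,0,0.050,-1],[0.095,-0.009,0,0,0,0.050,-1]]]'
python3 look.py scene13 60
python3 -m crank '[[[0.005,-0.001,0,0,0,0.003,-1],[0.010,-0.002,0,0,0,0.0055,-1],[0.015,-0.003,0,0,0,0.0085,-1],[0.020,-0.004,0,0,0,0.011,-1],[0.020,-0.004,0,0,0,0.011,-1]]]'; python3 look.py scene14 64 66
python3 ov3.py ov6 60 66 72
```

```text
time: 11.62
tcp_pos: [0.4482, 0.0595, 0.2233]
orientation: [[0.039, 0.999, -0.0], [0.999, -0.039, -0.0], [-0.0, -0.0, -1.0]]
ft_force: [-0.3, -2.5, -0.6]
width: 0.0001
60.0 [ 0.0012  0.0003 -0.001  -0.      0.0001  0.0001]
time: 12.3
tcp_pos: [0.4479, 0.0628, 0.2234]
orientation: [[0.109, 0.994, 0.0], [0.994, -0.109, 0.0], [0.0, 0.0, -1.0]]
ft_force: [0.4, 0.5, 0.3]
width: 0.0003
64.0 [-0.0003 -0.0008 -0.0007  0.     -0.      0.0002]
66.0 [ 0.01   -0.0032 -0.0007  0.     -0.      0.0057]
```

View pics/ov6.png

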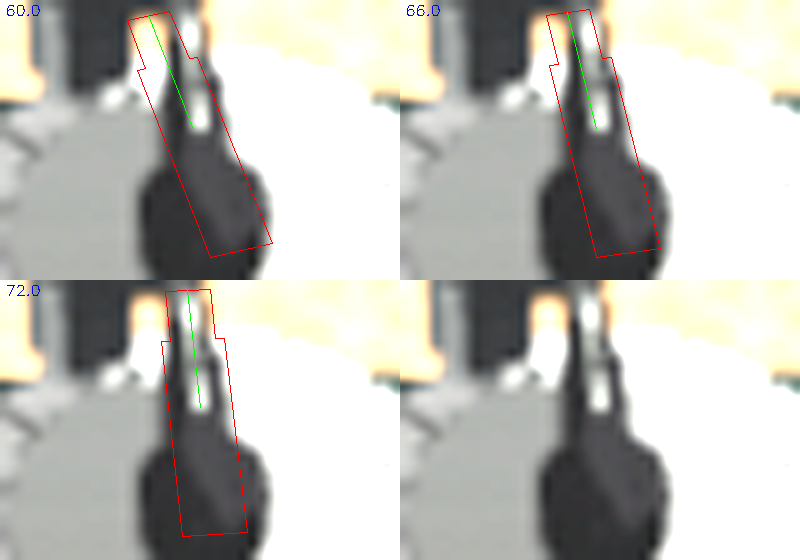

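View pics/scene14.png

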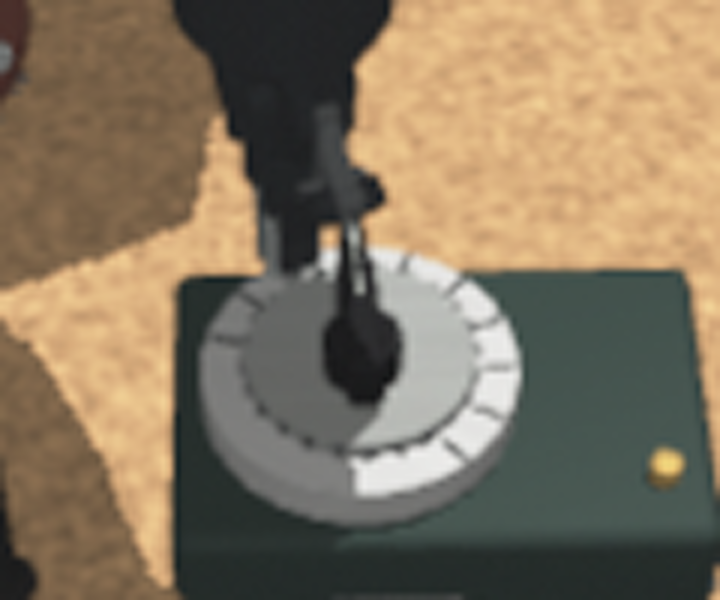

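The line matches 72° and there is a visible gap between the finger at (285,260) and the wing, so click 3 is done. Click 4 comes next, more gently near its crest at about 88–90° nominal.

```bash
python3 look.py t2 68 72 76 80 82 84 86 88
```

```text
68.0 [ 0.0208 -0.0052 -0.0006  0.     -0.      0.0113]
72.0 [ 0.0417 -0.0081 -0.0006  0.     -0.      0.0224]
76.0 [ 0.0627 -0.0095 -0.0006  0.     -0.      0.0336]
80.0 [ 0.0838 -0.0094 -0.0006  0.     -0.      0.0447]
82.0 [ 0.0943 -0.0089 -0.0006  0.     -0.      0.0502]
84.0 [ 0.1048 -0.0079 -0.0006  0.     -0.      0.0558]
86.0 [ 0.1152 -0.0066 -0.0006  0.     -0.      0.0613]
88.0 [ 0.1256 -0.0049 -0.0006  0.     -0.      0.0669]
```

```bash
python3 -m crank '[[[0.021,-0.005,0,0,0,0.011,-1],[0.042,-0.008,0,0,0,0.022,-1],[0.053,-0.009,0,0,0,0.028,-1],[0.063,-0.0095,0,0,0,0.0335,-1],[0.074,-0.0095,0,0,0,0.039,-1],[0.084,-0.0095,0,0,0,0.0445,-1],[0.095,-0.009,0,0,0,0.050,-1],[0.105,-0.008,0,0,0,0.056,-1],[0.105,-0.008,0,0,0,0.056,-1]]]'
python3 look.py scene15 84
python3 -m crank '[[[0.004,-0.001,0,0,0,0.002,-1],[0.007,-0.0015,0,0,0,0.004,-1],[0.010,-0.002,0,0,0,0.0055,-1],[0.010,-0.002,0,0,0,0.0055,-1],[0.010,-0.002,0,0,0,0.0055,-1]]]'; python3 look.py scene16 86 88 90
python3 ov3.py ov7 84 90 96
```

```text
time: 13.58
tcp_pos: [0.4482, 0.0784, 0.2234]
orientation: [[0.444, 0.896, -0.0], [0.896, -0.444, -0.0], [-0.0, -0.0, -1.0]]
ft_force: [-0.9, -1.8, -0.6]
width: 0.0
84.0 [ 0.0012  0.0007 -0.001  -0.      0.0001 -0.0002]
time: 14.25
tcp_pos: [0.4488, 0.08, 0.2234]
orientation: [[0.475, 0.88, 0.0], [0.88, -0.475, 0.0], [0.0, 0.0, -1.0]]
ft_force: [-0.5, -0.4, 0.6]
width: -0.0001
86.0 [-0.     -0.0001 -0.0009  0.     -0.     -0.0002]
88.0 [ 0.0102 -0.0025 -0.0009  0.     -0.      0.0054]
90.0 [ 0.0206 -0.0045 -0.0009  0.     -0.      0.0109]
```

View pics/ov7.png

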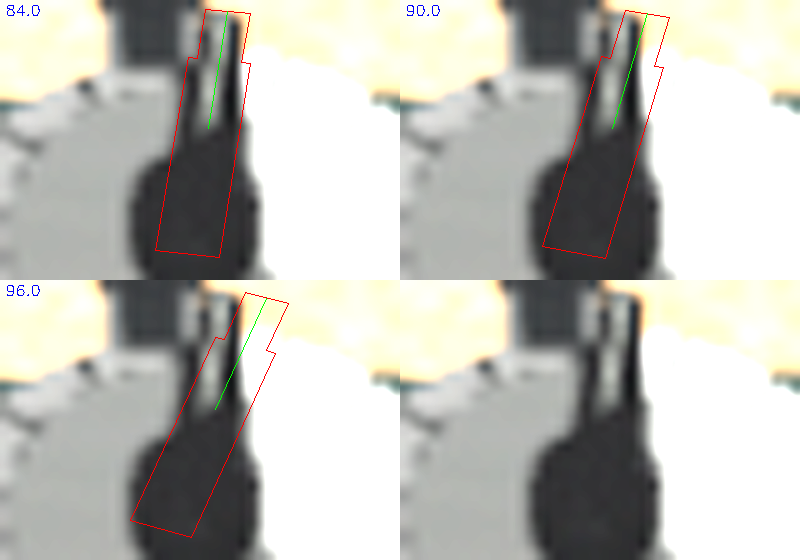

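View pics/scene16.png

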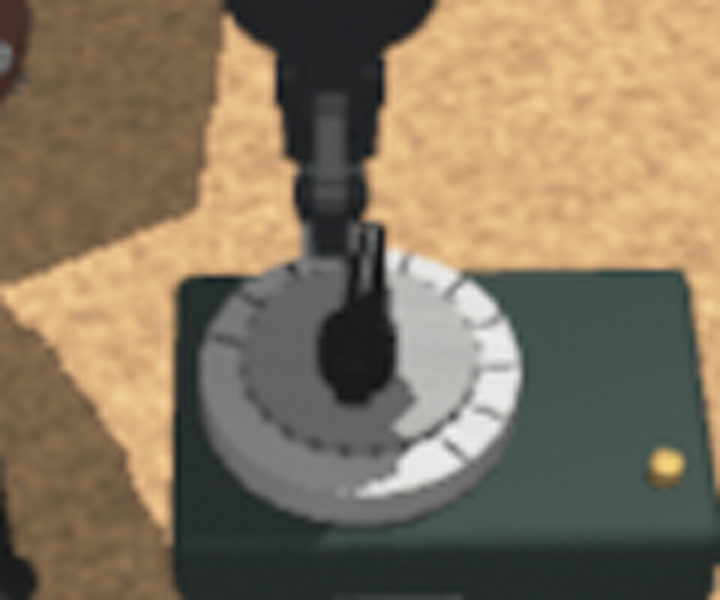

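The wing is at about 82°, just short of half-way, so it hasn't clicked yet. I'll advance in small steps.

```bash
python3 -m crank '[[[0.004,-0.001,0,0,0,0.002,-1],[0.007,-0.0015,0,0,0,0.004,-1],[0.010,-0.002,0,0,0,0.0055,-1],[0.010,-0.002,0,0,0,0.0055,-1],[0.010,-0.002,0,0,0,0.0055,-1]]]'; python3 look.py scene17 88 90
python3 ov3.py ov8 84 90 96
```

```text
time: 14.98
tcp_pos: [0.4492, 0.0814, 0.2234]
orientation: [[0.505, 0.863, 0.0], [0.863, -0.505, -0.0], [-0.0, 0.0, -1.0]]
ft_force: [-0.2, -0.4, -0.1]
width: 0.0003
88.0 [ 0.0009 -0.0003 -0.001   0.      0.     -0.0001]
90.0 [ 0.0112 -0.0027 -0.001   0.      0.      0.0054]
```

View pics/ov8.png

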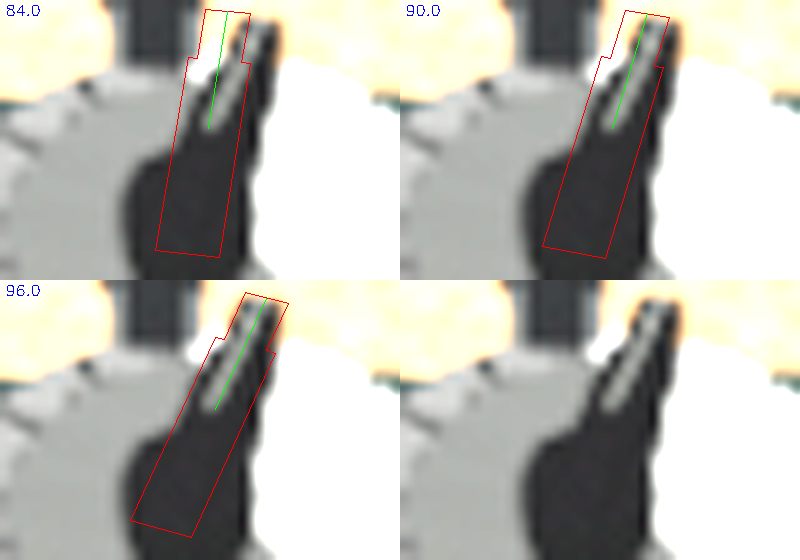

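The fourth click has snapped in: the slope matches 96°, with a gap between finger and wing. I'll retreat backwards off the wing, go up, then move aside.

```bash
python3 -m crank '[[[-0.05,0,0,0,0,0,-1],[-0.08,0,0,0,0,0,-1],[-0.08,0,-0.3,0,0,0,-1],[-0.08,0,-0.6,0,0,0,-1],[-0.08,0,-0.8,0,0,0,-1],[-0.08,0,-0.8,0,0,0,-1]]]'
python3 - <<'E'
from h import *
s=bot.sense();print(s["joints"],rel(np.array([.22,-.3,.34]),s["orientation"]),rel(np.array([.22,.35,.34]),s["orientation"]))
E
```

```text
time: 15.82
tcp_pos: [0.4441, 0.0708, 0.3453]
orientation: [[0.506, 0.863, 0.004], [0.863, -0.506, -0.0], [0.002, 0.003, -1.0]]
ft_force: [0.6, -1.0, 0.4]
width: -0.0004
[-2.70729872e-01  5.88091801e+00 -5.33221516e+00  7.85574675e+01
 -3.58427096e-03  1.20095284e+02] [-2.888  -0.0393  0.0298  0.      0.      0.    ] [ 0.8509 -2.2299  0.0294  0.      0.      0.    ]
```

```bash
python3 -m crank '[[[-0.35,0,0,0,0,0,-1],[-0.7,0,0,0,0,0,-1],[-0.99,0,0,0,0,0,-1],[-0.99,0,0,0,0,0,-1]]]'
python3 -m crank '[[[-0.35,0,0,0,0,0,-1],[-0.7,0,0,0,0,0,-1],[-0.99,0,0,0,0,0,-1],[-0.99,0,0,0,0,0,-1]]]'
python3 -m crank '[[[-0.35,0,0,0,0,0,-1],[-0.7,0,0,0,0,0,-1],[-0.9,0,0,0,0,0,-1],[-0.9,0,0,0,0,0,-1],[-0.9,0,0,0,0,0,-1]]]'
python3 - <<'E'
from h import *
for n in ("top","scene"):
    c=eyes.read_camera(n);cv2.imwrite(f"pics/{n}F.png",cv2.resize(c["color"][...,::-1],(800,600),interpolation=cv2.INTER_CUBIC))
    if n=="top": cv2.imwrite("pics/topcropF.png",cv2.convertScaleAbs(cv2.resize(c["color"][180:270,200:300,::-1],None,fx=6,fy=6,interpolation=cv2.INTER_CUBIC),alpha=1.3))
E
```

```text
time: 16.32
tcp_pos: [0.3665, -0.0588, 0.3426]
orientation: [[0.509, 0.861, -0.001], [0.861, -0.509, -0.0], [-0.001, -0.001, -1.0]]
ft_force: [-0.3, 0.5, -0.2]
width: -0.0001
time: 16.82
tcp_pos: [0.2921, -0.1867, 0.3426]
orientation: [[0.509, 0.861, -0.001], [0.861, -0.509, 0.001], [0.0, -0.001, -1.0]]
ft_force: [1.0, 0.4, 0.0]
width: -0.0
time: 17.45
tcp_pos: [0.2255, -0.3008, 0.3429]
orientation: [[0.505, 0.863, -0.0], [0.863, -0.505, 0.001], [0.001, -0.001, -1.0]]
ft_force: [-0.5, -0.5, -0.2]
width: -0.0002
```

View pics/topcropF.png

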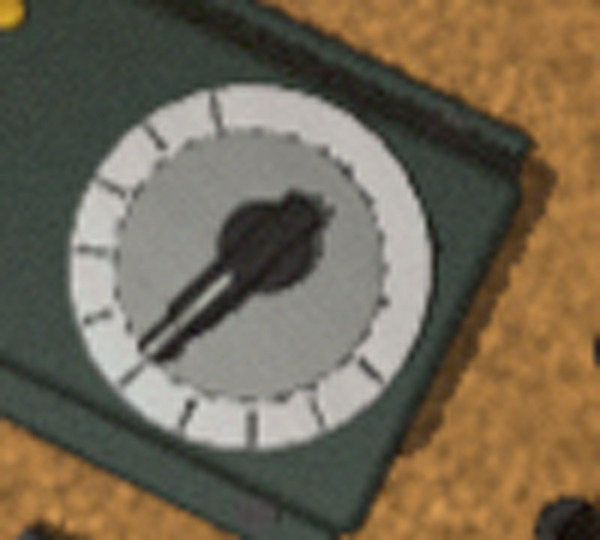

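View pics/topF.png

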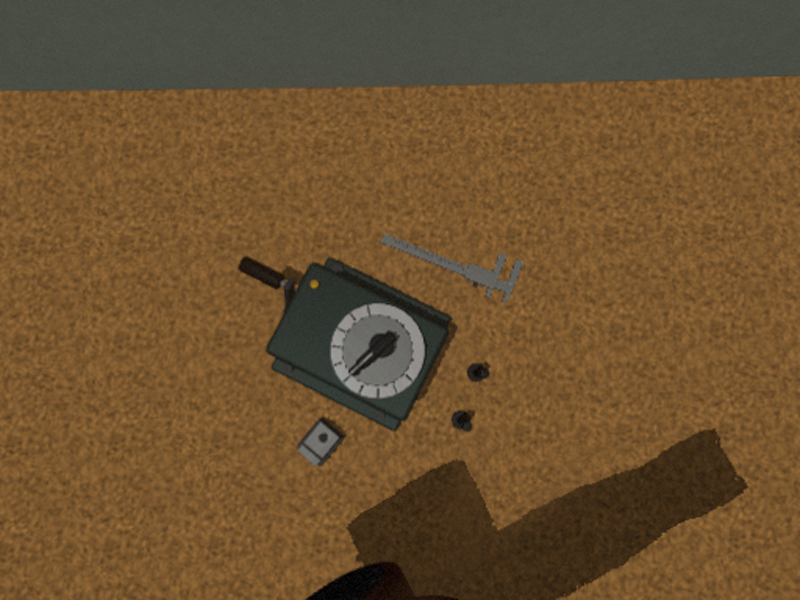

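View pics/sceneF.png

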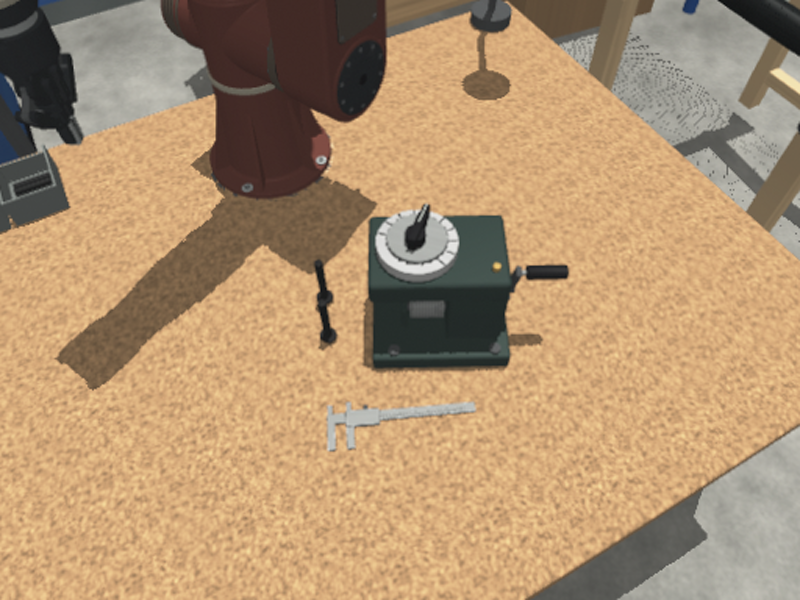

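The pointer tip at (148,352) in the crop lies on the fifth mark, at (131,373), which is four clicks from the first. The crank, bolts, anvil and gauge are at the same pixels as at the start, and the hand is well clear.

```bash
python3 -c "
from station import close_job
print(close_job())"
```

```text
the job is handed in; nothing more can be done
None
```

The dial now rests in the fourth notch (96°), and the job is handed in with the hand clear. I turned it clockwise four clicks, pushing the side of the pointer wing with the shut fingertips.

- **Clicks:** I checked each one in the scene camera as the wing snapped ahead of the finger. The final top view shows the pointer on the fifth mark, four on from the start. It never went into a fifth click.
- **First push:** My first contact was near the outer end of the pointer, at about 12 N. I backed off before half-way, the wing fell back to zero, and I pushed again nearer the axis. That push went through the first click.
- **Finger angle:** My calculated finger angles read about 4° ahead of where the dial actually snapped, so I judged each click from the pictures.
- **Other objects:** The crank, both bolts, the gauge and the anvil look unmoved in the final pictures.
- **Limits:** The highest force reading was about 13 N, and the last robot clock reading was 17.5 s.

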